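# Put the sharpening things back on their own colour pads

### The arm

A 6-joint arm with a two-finger parallel gripper is mounted at the origin on a cart in front of the work surface, level with it; the furniture and walls round the work are solid. World frame = base frame: x ahead of the robot, y to its left, z up, the work surface at z = 0. Lengths are in mm, angles in rad, forces in N, time in s.
With the tool pointing down it reaches from about 300 to 775 mm from the base axis. Payload 14.6 kg.
Tool frame: the origin (TCP) lies on the centre line of the jaws, within the pads' length; the fingertips stand 19 mm ahead of it and the grasp point (between the pads) is the TCP (bot.tip_reach is the distance from the TCP to the fingertips, in mm); z points along the fingers, y is the line along which they close (so a half turn about z gives the same grasp; the last joint's range is limited). The gripper opens to 85 mm and grips with 20 to 120 N. Pads are 22 mm wide; open, the fingers measure 114 mm over their backs; the gripper's body (76 mm by 85 mm) begins 54 mm behind the grasp point. The pads swing forward as they close: fully open they stand 13 mm farther back than shut.
Start: joints at [1.153, 0.3, 1.521, -0, 1.321, -0.067], TCP at [189.004, 516.495, 250.281] pointing down, gripper open.
Joint ranges: [-3.03, 3.03], [-0.79, 2.21], [0.23, 2.52], [-1.04, 4.18], [0, 3.07], [-2.55, 2.55]. Speed limits (rad/s): [2.22, 2.22, 2.57, 3.14, 3.14, 3.14].

### API

Orientations are given as a unit quaternion [w, x, y, z].
In Python, from rig import bot gives the robot as it stands. Calls block until the motion is done:
- bot.move_to(position, orientation): joint-space move of the TCP to a pose.
- bot.servo_line(position, attitude=None, speed=150, until_force=None): straight line of the TCP; attitude=None keeps the orientation; speed is the mean speed in mm/s. With until_force (N) it stops when the force on the tool has changed by that much, and returns True; else False.
- bot.move_joints(angles): joint-space move.
- bot.move_gripper(opening, grip_force=None): finger opening in mm; grip_force is the grip in N (None keeps the last); returns when the fingers have stopped.
- bot.dwell(seconds).
- bot.ik(position, orientation): joint angles nearest the present ones, or None.
- bot.read_state(): the state.
- bot.read_camera(name): name is "side" or "top"; returns a dict with "image" (480x640x3 uint8, blue, green, red), "depth" (480x640 float32, mm along the optical axis (not along the pixel's ray), 0 where there is no reading), "fovy" (degrees; the focal length in pixels is half the picture's height over the tangent of half this angle, whatever the lens; pixels are square), "cx", "cy" (the principal point, pixels), "k1" (the pictures are not rectified: a ray, as slopes to the right and down, at radius r is drawn at 1 + k1 r^2 times it, then the intrinsics apply), "eye" and "attitude" of the camera in the world. Camera axes: x right, y down, z forward; pixel columns grow to the right and rows downward; lengths in mm; the calibration is good to about 2 mm. A picture is of the moment at which its call begins.
A pose or a line that the arm cannot do raises bot.MotionError and nothing moves.
- bot.finish_job(): hands the job in; it is judged then, once.
The state is a dict: "clock": time; "joint_positions": joint angles; "qvel": joint speeds; "effort": joint torques, N m; "ee_pos": TCP position; "tool_rot": TCP orientation; "ft_force": force on the tool from outside, world axes, zero at the start; "moment": the same for the moment, N m; "grip_width": finger opening in mm; "grip_force": force on a finger pad.
Only numpy, scipy, OpenCV 4.12 (cv2) and the standard library are available. Lean on these libraries where they do the work, as an engineer would, in place of code of your own. Each camera call takes 0.05 s, during which the arm holds its last target. There are 200 camera calls.

### The job

The four small sharpening things that lie on the colour pads were put back on each other's pads. Put each on its own pad, lying flat, in the middle and lengthwise along the pad: the cork block on the blue pad, the grey slip stone on the yellow, the limewood strip on the green and the white eraser on the red. The black pad is free for parking something meanwhile; do not knock over the oil bottle behind the pads.

Things in the scene. Friction and masses are not known exactly. Their poses are not given: they have to be found in the camera images.
- cork_block: Brown cork sanding block, 62 mm wide, 105 mm long, 34 mm high, about 60 g; belongs on the blue pad. It starts on the green or the red pad. Lies flat. Origin at the centre of its underside, x across the width, y along the length, z up.
- slip_stone: Dark grey slip stone, 30 mm wide, 100 mm long, 12 mm high, about 90 g; belongs on the yellow pad. It starts on the green or the red pad. Lies flat. Origin at the centre of its underside, x across the width, y along the length, z up.
- wood_strip: Pale limewood strip, 28 mm wide, 120 mm long, 18 mm high, about 30 g; belongs on the green pad. It starts on the blue or the yellow pad. Lies flat. Origin at the centre of its underside, x across the width, y along the length, z up.
- eraser: Small white eraser block, 22 mm wide, 42 mm long, 12 mm high; belongs on the red pad. It starts on the blue or the yellow pad. Lies flat. Origin at the centre of its underside, x across the width, y along the length, z up.
- pad_blue: Blue plastic home pad, 74 x 128 mm, 3 mm thick, fixed to the bench; origin at the centre of its underside (bench level), x across its 74 mm width, y along its 128 mm length, z up. Home of the cork block (white outline of its footprint).
- pad_yellow: Yellow plastic home pad, 74 x 128 mm, 3 mm thick, fixed to the bench; origin at the centre of its underside (bench level), x across its 74 mm width, y along its 128 mm length, z up. Home of the slip stone (white outline of its footprint).
- pad_green: Green plastic home pad, 74 x 128 mm, 3 mm thick, fixed to the bench; origin at the centre of its underside (bench level), x across its 74 mm width, y along its 128 mm length, z up. Home of the limewood strip (white outline of its footprint).
- pad_red: Red plastic home pad, 74 x 128 mm, 3 mm thick, fixed to the bench; origin at the centre of its underside (bench level), x across its 74 mm width, y along its 128 mm length, z up. Home of the white eraser (white outline of its footprint).
- pad_black: Black plastic home pad, 74 x 128 mm, 3 mm thick, fixed to the bench; origin at the centre of its underside (bench level), x across its 74 mm width, y along its 128 mm length, z up. Spare pad without outline, empty at the start, for parking. The pads lie in two rows (three near, two behind), in any order, lengths pointing roughly away from the robot.
- oil_bottle: Yellow drip bottle of tool oil with a red cap, 41 mm across, 118 mm tall, standing upright behind the pads; a bystander, must stay standing. Origin at the centre of its foot, z up.
Things that resemble listed ones, but are neither listed nor needed, are in the scene too. Several things look just like the eraser: the one meant starts farthest to the robot's left.

How it is judged (in metres and radians):
At the end, for the whole second after the job is handed in: Cork block on blue pad, slip stone on yellow, limewood strip on green, eraser on red: each flat on its pad (tilt under 0.1 rad), centre within 13 mm of the pad's, length within 0.22 rad of the pad's length either way round, released and at rest; the oil bottle upright (horizontal distance between cork_block and pad_blue below 0.013 m and z of cork_block in the frame of pad_blue between -0.002 and 0.008 m and angle between each of cork_block, slip_stone, wood_strip, eraser's own z axis and vertical below 0.1 rad and angle between the y axis of cork_block and the y axis of pad_blue, either way round below 0.22 rad and linear speed of each of cork_block, slip_stone, wood_strip, eraser below 0.02 m/s and horizontal distance between slip_stone and pad_yellow below 0.013 m and z of slip_stone in the frame of pad_yellow between -0.002 and 0.008 m and angle between the y axis of slip_stone and the y axis of pad_yellow, either way round below 0.22 rad and horizontal distance between wood_strip and pad_green below 0.013 m and z of wood_strip in the frame of pad_green between -0.002 and 0.008 m and angle between the y axis of wood_strip and the y axis of pad_green, either way round below 0.22 rad and horizontal distance between eraser and pad_red below 0.013 m and z of eraser in the frame of pad_red between -0.002 and 0.008 m and angle between the y axis of eraser and the y axis of pad_red, either way round below 0.22 rad and angle between oil_bottle's own z axis and vertical below 0.2 rad); the robot touches nothing.
It fails at once if the oil bottle is knocked over (angle between oil_bottle's own z axis and vertical above 0.5 rad).
It also fails if it takes over 118 s, if anything falls off the work surface, if the arm or the gripper's body presses on something with over 40 N, if the wrist force passes 120 N, or if a joint passes its speed limit or range.

## Working session

There is one attempt and no reset: what is moved stays moved. The work goes in short steps, each a Python script; the robot and the scene stay as the last script left them, time stands still between calls to the robot, and variables do not carry over. Pictures are saved under pics/ and viewed, at most 14 in all, crops included, and the job is handed in when it is done.

```bash
ls; mkdir -p pics
python3 - <<'E'
from rig import bot
import cv2,numpy as np,pickle
for n in("top","side"):
    c=bot.read_camera(n); cv2.imwrite(f"pics/{n}0.png",c["image"]); pickle.dump(c,open(f"{n}0.pkl","wb"))
    print(n,{k:v for k,v in c.items() if k not in("image","depth")})
s=bot.read_state();print(s)
E
```

```text
pics
top {'fovy': 45.95082743311593, 'cx': 322.4901129460111, 'cy': 242.7222629693689, 'k1': -0.0073038768007931505, 'eye': array([ 488.86206659, -296.77488136,  909.99254887]), 'attitude': array([-0.03494208,  0.71257339, -0.69925519,  0.04539153])}
side {'fovy': 47.739407241836155, 'cx': 325.37648798630096, 'cy': 237.45797258640212, 'k1': -0.09883169945044103, 'eye': array([404.60185418, 393.81903324, 645.67703825]), 'attitude': array([ 0.05749895, -0.11190881,  0.89920069, -0.41905657])}
{'clock': 0.1, 'joint_positions': array([ 1.15341707e+00,  3.00397964e-01,  1.52151042e+00, -3.26565988e-05,
        1.32069806e+00, -6.66253796e-02]), 'qvel': array([ 0.0002152 , -0.00159333, -0.00272814, -0.00099374,  0.0009239 ,
        0.00075749]), 'effort': array([ 1.53463556e-03, -5.44377100e+01, -3.62367153e+01, -3.86653073e-05,
        2.99738495e-03, -8.73333022e-06]), 'ee_pos': array([188.92990576, 516.33319715, 249.79131431]), 'tool_rot': array([-1.06118784e-04,  1.74475298e-01,  9.84661421e-01, -4.95915645e-04]), 'ft_force': array([ 0.94342476,  0.04947936, -0.71174398]), 'moment': array([ 0.01110431, -0.07392697, -0.01371095]), 'grip_force': 0.0, 'grip_width': 85.5328169003847}
```

View pics/top0.png

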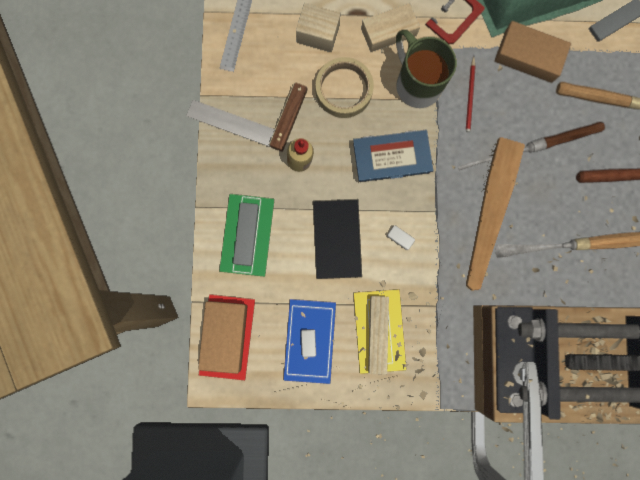

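View pics/side0.png

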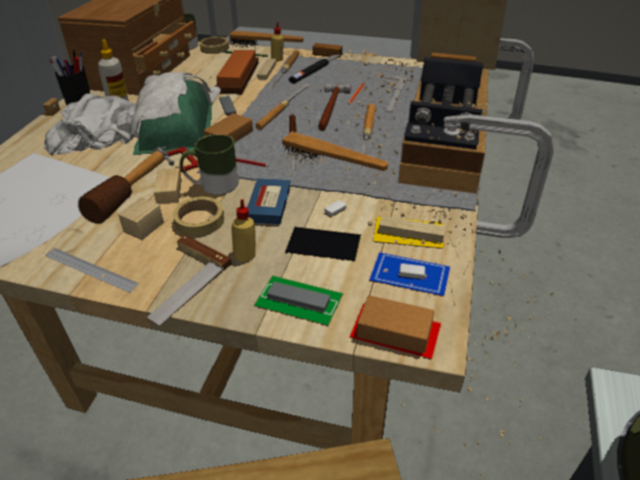

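The top view shows slip stone on green (247,235), cork on red (222,337), eraser on blue (308,343) and wood on yellow (378,334). Black is free (337,240), the bottle is at (300,153), and there is a decoy eraser at (400,237). The side view agrees.

```bash
cat > h.py <<'E'
import cv2,numpy as np
from scipy.spatial.transform import Rotation as R
def cam(c):
    f=240/np.tan(np.radians(c["fovy"])/2); q=c["attitude"]
    return f,R.from_quat([q[1],q[2],q[3],q[0]]).as_matrix()
def slopes(c,uv):
    f,M=cam(c); d=(np.asarray(uv,float).reshape(-1,2)-[c["cx"],c["cy"]])/f; s=d.copy()
    for _ in range(8): s=d/(1+c["k1"]*(s**2).sum(1,keepdims=True))
    return s,M
def onplane(c,uv,z):
    s,M=slopes(c,uv); r=np.c_[s,np.ones(len(s))]@M.T
    return c["eye"]+r*((z-c["eye"][2])/r[:,2])[:,None]
def world(c):
    v,u=np.mgrid[:480,:640]; s,M=slopes(c,np.c_[u.ravel(),v.ravel()])
    return (c["eye"]+(np.c_[s,np.ones(len(s))]*c["depth"].reshape(-1,1))@M.T).reshape(480,640,3)
def rect(p):
    """centre, (short,long), yaw of long axis from +x in (-pi/2,pi/2]"""
    b=cv2.boxPoints(cv2.minAreaRect(p[:,:2].astype(np.float32))); e1,e2=b[1]-b[0],b[2]-b[1]
    if np.linalg.norm(e1)<np.linalg.norm(e2): e1,e2=e2,e1
    if e1[0]<0:e1=-e1
    return b.mean(0),np.array([np.linalg.norm(e2),np.linalg.norm(e1)]),np.arctan2(e1[1],e1[0])
def blob(m):
    n,l,s,_=cv2.connectedComponentsWithStats(m.astype(np.uint8)); 
    return l==1+np.argmax(s[1:,4])
PADS=dict(red=((0,170,90),(4,255,255)),green=((55,150,60),(80,255,255)),blue=((105,150,60),(125,255,255)),yellow=((24,170,120),(33,255,255)),black=((0,0,0),(180,255,35)))
def hsv(c): return cv2.cvtColor(c["image"],cv2.COLOR_BGR2HSV)
def show(d): print({k:(v[0].round(1),v[1].round(1),round(float(v[2]),3)) for k,v in d.items()})
E
python3 - <<'E'
from h import *
import pickle
from rig import bot
print(bot.tip_reach)
for n,(roi) in dict(top=(185,185,440,400),side=(240,200,465,365)).items():
    c=pickle.load(open(n+"0.pkl","rb")); H=hsv(c); W=world(c); x0,y0,x1,y1=roi
    g=np.zeros((480,640),bool); g[y0:y1,x0:x1]=1
    out={}
    for k,(a,b) in PADS.items():
        m=blob((cv2.inRange(H,a,b)>0)&g); v,u=np.nonzero(m)
        out[k]=rect(onplane(c,np.c_[u,v],3)); print(k,m.sum(),"z",np.median(W[m][:,2]).round(1))
    show(out)
    for u,v in ([(240,235),(222,337),(308,343),(374,340),(400,237),(300,150),(260,360)] if n=="top" else [(395,322),(298,296),(412,270),(410,232),(335,208)]): print((u,v),W[v,u].round(1),H[v,u])
E
```

```text
19.0
red 840 z 2.0
green 1 z 1.4
blue 1962 z 2.1Traceback (most recent call last):
  File "<stdin>", line 10, in <module>
  File "h.py", line 24, in blob
    return l==1+np.argmax(s[1:,4])
                ~~~~~~~~~^^^^^^^^^
    return _wrapfunc(a, 'argmax', axis=axis, out=out, **kwds)
    return bound(*args, **kwds)
ValueError: attempt to get argmax of an empty sequence
```

Run:
```python
from h import *
import pickle
for n,pts in dict(top=[(228,262),(262,220),(362,300),(395,300),(242,301),(249,330),(330,320),(337,240)],side=[(275,287),(330,312),(383,237),(430,243),(430,350),(365,340),(385,265),(320,243)]).items():
    c=pickle.load(open(n+"0.pkl","rb")); H=hsv(c);W=world(c)
    for u,v in pts: print(n,u,v,H[v,u],W[v,u].round(1))
    for u,v in ([(240,235),(222,337),(308,343),(374,340),(400,237),(300,150),(260,360)] if n=="top" else [(395,322),(298,296),(412,270),(410,232),(335,208)]): print((u,v),W[v,u].round(1),H[v,u])
```

```text
top 228 262 [ 68 144 138] [ 5.587e+02 -1.579e+02 -3.000e-01]
top 262 220 [ 67 147 137] [ 6.280e+02 -2.105e+02  6.000e-01]
top 362 300 [ 27 158 218] [ 501.8 -373.9    3.7]
top 395 300 [ 27 157 218] [ 502.8 -427.     1.2]
top 242 301 [  1 186 130] [ 496.7 -183.1    4.7]
top 249 330 [  1 188 193] [ 451.2 -195.4    1.9]
top 330 320 [111 137 173] [ 469.3 -323.4    4.2]
top 337 240 [120   6  46] [ 597.6 -332.7    1.5]
(240, 235) [ 601.3 -177.3   11.9] [ 40   6 119]
(222, 337) [ 441.5 -158.9   38.5] [ 15 117 163]
(308, 343) [ 433.3 -289.3   14.5] [ 27  12 205]
(374, 340) [ 439.9 -391.9   19.3] [ 21  67 187]
(400, 237) [ 603.4 -433.5   10.1] [ 30  11 205]
(300, 150) [ 718.3 -272.4   97.9] [  2 184 147]
(260, 360) [ 404.3 -213.7   -3.4] [ 20  67 201]
side 275 287 [70  8 99] [ 647.  -192.1   14.6]
side 330 312 [ 65 139 132] [ 548.5 -169.3    4.7]
side 383 237 [ 25 255 209] [ 498.9 -373.9    3.2]
side 430 243 [ 25 255 203] [ 412.6 -377.5    3.2]
side 430 350 [  0 255 186] [ 386.2 -130.5    5.4]
side 365 340 [  2 228  75] [ 483.7 -128.     3.5]
side 385 265 [109 247 159] [ 482.5 -298.8    4.2]
side 320 243 [ 0 16 16] [ 607.2 -328.5    4.3]
(395, 322) [ 443.2 -144.    37.8] [ 15 168 156]
(298, 296) [ 603.7 -179.2   17.4] [ 60   5 102]
(412, 270) [ 434.6 -283.6   16.8] [ 24  13 197]
(410, 232) [ 451.3 -382.8   17.4] [20 94 79]
(335, 208) [ 603.5 -429.    11.3] [ 21  13 200]
```

```bash
cat >> h.py <<'E'
PADS=dict(red=((0,170,50),(5,255,255)),green=((55,100,40),(85,255,255)),blue=((100,100,50),(125,255,255)),yellow=((22,125,80),(33,255,255)),black=((0,0,0),(180,255,65)))
OBJ=dict(slip=((0,0,55),(180,60,150),15),cork=((8,85,60),(22,215,255),37),eraser=((0,0,165),(180,45,255),15),wood=((14,35,60),(26,120,255),21))
def big(m,a=60):
    n,l,s,_=cv2.connectedComponentsWithStats(m.astype(np.uint8)); return np.isin(l,[i for i in range(1,n) if s[i,4]>=a])
def pads(c,box):
    H=hsv(c);W=world(c);o={}
    g=(W[...,0]>340)&(W[...,0]<690)&(W[...,1]<-90)&(W[...,1]>-470)&(np.abs(W[...,2]-3)<12)
    for k,(a,b) in PADS.items():
        m=big((cv2.inRange(H,a,b)>0)&g) ; v,u=np.nonzero(m); p=onplane(c,np.c_[u,v],3)
        if k in box: q=np.abs(p[:,:2]-box[k]).max(1)<85; p=p[q]
        if len(p): o[k]=rect(p)
    return o
def obj(c,k,xy,rad=80):
    a,b,z=OBJ[k]; H=hsv(c); W=world(c); 
    g=(np.hypot(W[...,0]-xy[0],W[...,1]-xy[1])<rad)&(W[...,2]>max(z-9,8 if z<18 else 0))
    m=blob(cv2.morphologyEx(((cv2.inRange(H,a,b)>0)&g).astype(np.uint8),cv2.MORPH_CLOSE,np.ones((3,3),np.uint8)))
    v,u=np.nonzero(m); r=rect(onplane(c,np.c_[u,v],z)); return r
BOX=dict(red=(440,-160),green=(600,-185),blue=(440,-290),yellow=(445,-400),black=(597,-333))
E
python3 - <<'E'
from h import *
import pickle
for n in("top","side"):
    c=pickle.load(open(n+"0.pkl","rb")); show(pads(c,BOX))
    show({k:obj(c,k,xy) for k,xy in dict(slip=(600,-178),cork=(440,-155),eraser=(435,-288),wood=(445,-390)).items()})
E
```

```text
{'red': (array([ 440.4, -160.7], dtype=float32), array([ 71.6, 126. ], dtype=float32), -0.089), 'green': (array([ 603.4, -186.6], dtype=float32), array([ 72.4, 125.4], dtype=float32), -0.092), 'blue': (array([ 436. , -291.4], dtype=float32), array([ 72.9, 126. ], dtype=float32), -0.056), 'yellow': (array([ 453.7, -402.1], dtype=float32), array([ 73.6, 127.2], dtype=float32), 0.093), 'black': (array([ 600.3, -332.8], dtype=float32), array([ 72.6, 125.3], dtype=float32), 0.067)}
{'slip': (array([ 603.7, -186.5], dtype=float32), array([30.3, 99.6], dtype=float32), -0.081), 'cork': (array([ 442.1, -158.2], dtype=float32), array([ 62.5, 104.2], dtype=float32), -0.065), 'eraser': (array([ 432.7, -289.8], dtype=float32), array([20.1, 40.9], dtype=float32), 0.076), 'wood': (array([ 448.9, -398.6], dtype=float32), array([ 28.8, 119.1], dtype=float32), -0.017)}
{'red': (array([ 442.3, -158.7], dtype=float32), array([ 72.9, 126.5], dtype=float32), -0.093), 'green': (array([ 605.8, -186. ], dtype=float32), array([ 72.5, 125.9], dtype=float32), -0.092), 'blue': (array([ 437.9, -290.1], dtype=float32), array([ 73.3, 126. ], dtype=float32), -0.053), 'yellow': (array([ 455.7, -401.7], dtype=float32), array([ 77.5, 128.7], dtype=float32), 0.088), 'black': (array([ 602.1, -331.2], dtype=float32), array([ 72.7, 125.3], dtype=float32), 0.057)}
{'slip': (array([ 604.9, -184.1], dtype=float32), array([29.2, 99.9], dtype=float32), -0.088), 'cork': (array([ 443.6, -152.2], dtype=float32), array([ 69.6, 103.9], dtype=float32), -0.067), 'eraser': (array([ 434.5, -289. ], dtype=float32), array([19.3, 39.7], dtype=float32), 0.075), 'wood': (array([ 450. , -396.7], dtype=float32), array([ 49.1, 118.3], dtype=float32), -0.001)}
```

Run:
```python
from h import *
import pickle
c=pickle.load(open("top0.pkl","rb")); W=world(c)
for u,v in [(40,150),(60,320),(105,330),(160,310),(90,290),(200,450),(160,450),(260,450),(370,60),(430,50)]: print(u,v,W[v,u].round(0))
c=pickle.load(open("side0.pkl","rb")); W=world(c)
for u,v in [(200,470),(300,465),(390,450),(600,400),(625,440)]: print(u,v,W[v,u].round(0))
from rig import bot
def q(a,h):
    a+=h*np.pi; M=np.array([[-np.cos(a),-np.sin(a),0],[-np.sin(a),np.cos(a),0],[0,0,-1]]).T
    M=np.c_[[-np.cos(a),-np.sin(a),0],[-np.sin(a),np.cos(a),0],[0,0,-1]]
    x=R.from_matrix(M).as_quat(); return [x[3],x[0],x[1],x[2]]
for p,a in [((433.5,-289.4,180),.075),((601,-332,180),.06),((441,-160,180),-.09),((604,-186,24),-.09),((454,-402,24),.09)]:
    for h in(0,1):
        j=bot.ik(p,q(a,h)); print(p,h,None if j is None else np.round(j,2))
```

```text
40 150 [743. 169. -25.]
60 320 [461. 104.  -0.]
105 330 [447.  34.  -4.]
160 310 [ 475.  100. -570.]
90 290 [510.  61.  -3.]
200 450 [ 109.   -5. -638.]
160 450 [ 106.  102. -644.]
260 450 [ 110. -162. -645.]
370 60 [ 906. -384.   -4.]
430 50 [ 895. -473.   61.]
200 470 [642. 124.  -0.]
300 465 [523.  86.   0.]
390 450 [417.  39.   1.]
600 400 [143. -99.   2.]
625 440 [119. -36.   9.]
(433.5, -289.4, 180) 0 [-0.66  0.31  1.68 -0.    1.15 -2.3 ]
(433.5, -289.4, 180) 1 [-0.66  0.31  1.68 -0.    1.15  0.84]
(601, -332, 180) 0 [-0.56  0.67  1.15 -0.    1.32 -2.19]
(601, -332, 180) 1 [-0.56  0.67  1.15 -0.    1.32  0.95]
(441, -160, 180) 0 [-0.43  0.2   1.82 -0.    1.12 -1.91]
(441, -160, 180) 1 [-0.43  0.2   1.82 -0.    1.12  1.23]
(604, -186, 24) 0 [-0.36  0.73  1.44 -0.    0.97 -1.84]
(604, -186, 24) 1 [-0.36  0.73  1.44 -0.    0.97  1.3 ]
(454, -402, 24) 0 [-0.79  0.69  1.52 -0.    0.93 -2.45]
(454, -402, 24) 1 [-0.79  0.69  1.52 -0.    0.93  0.7 ]
```

```bash
cat >> h.py <<'E'
PAD=dict(red=(441.4,-159.7,-.091),green=(604.6,-186.3,-.092),blue=(437,-290.8,-.055),yellow=(454.7,-401.9,.09),black=(601.2,-332,.062))
def q(a):
    a+=np.pi; x=R.from_matrix(np.c_[[-np.cos(a),-np.sin(a),0],[-np.sin(a),np.cos(a),0],[0,0,-1]]).as_quat()
    return [x[3],x[0],x[1],x[2]]
def carry(bot,src,dst,wide,w,z=24,grip=30,up=110):
    bot.move_to([*src[:2],up],q(src[2])); bot.move_gripper(wide,grip)
    if bot.servo_line([*src[:2],z],speed=120,until_force=15): print("contact going down",bot.read_state()["ee_pos"])
    bot.move_gripper(max(w-15,0),grip); s=bot.read_state(); print("gripped",s["grip_width"],s["grip_force"])
    zz=s["ee_pos"][2]; bot.servo_line([*src[:2],up]); print("lifted",bot.read_state()["grip_width"])
    bot.move_to([*dst[:2],up],q(dst[2]))
    if bot.servo_line([*dst[:2],zz+.7],speed=100,until_force=12): print("contact at",bot.read_state()["ee_pos"])
    bot.move_gripper(wide); bot.servo_line([*dst[:2],up]); print("clock",bot.read_state()["clock"])
E
python3 - <<'E'
from h import *
from rig import bot
carry(bot,(433.6,-289.4,.075),PAD["black"],45,22)
c=bot.read_camera("top"); cv2.imwrite("pics/top1.png",c["image"]); show(dict(e=obj(c,"eraser",PAD["black"][:2])))
E
```

```text
gripped 21.436365839267026 30.056388080120087
lifted 21.056551195996732
contact at [ 600.40139892 -331.56815064   24.905916  ]
clock 8.125
{'e': (array([ 583.5, -332. ], dtype=float32), array([ 8.2, 20.8], dtype=float32), 1.344)}
```

View pics/top1.png

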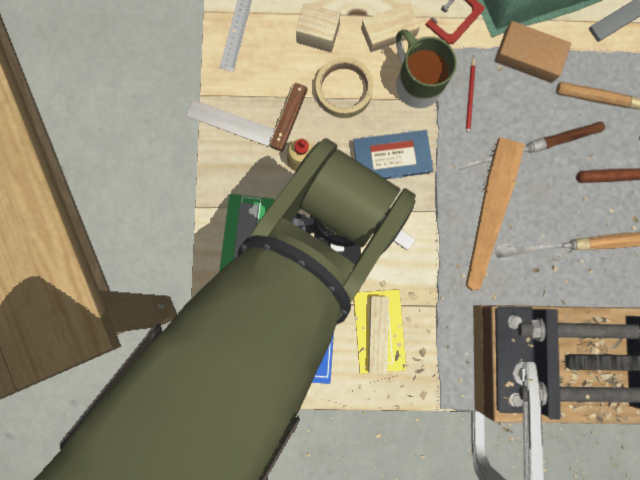

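The arm hides the black pad in this view. The grip width (21 mm) says the eraser was carried, so I'll move the cork, then look with the arm swung away.

```bash
cat >> h.py <<'E'
def look(bot,name):
    j=bot.read_state()["joint_positions"].copy(); bot.move_joints([.5,.3,1.52,0,1.32,.5])
    t=bot.read_camera("top"); s=bot.read_camera("side"); cv2.imwrite(f"pics/{name}.png",t["image"]); cv2.imwrite(f"pics/{name}s.png",s["image"]); return t,s
E
python3 - <<'E'
from h import *
from rig import bot
carry(bot,(442.8,-157.5,-.065),PAD["blue"],84,62,z=27)
t,s=look(bot,"top2"); print(bot.read_state()["clock"])
for c in(t,s): show(dict(e=obj(c,"eraser",PAD["black"][:2]),cork=obj(c,"cork",PAD["blue"][:2]),red=pads(c,BOX)["red"]))
E
```

```text
gripped 61.87226925925577 32.61196196079254
lifted 61.381823786566905
contact at [ 436.48922706 -289.90100381   27.76266105]
clock 13.9333
16.1917
{'e': (array([ 599.2, -332.1], dtype=float32), array([19.1, 38.6], dtype=float32), 0.016), 'cork': (array([ 435.5, -289.8], dtype=float32), array([ 60.2, 102.9], dtype=float32), -0.054), 'red': (array([ 440.5, -160.4], dtype=float32), array([ 72.2, 125.9], dtype=float32), -0.091)}Traceback (most recent call last):
  File "<stdin>", line 5, in <module>
  File "h.py", line 43, in obj
    m=blob(cv2.morphologyEx(((cv2.inRange(H,a,b)>0)&g).astype(np.uint8),cv2.MORPH_CLOSE,np.ones((3,3),np.uint8)))
  File "h.py", line 24, in blob
    return l==1+np.argmax(s[1:,4])
                ~~~~~~~~~^^^^^^^^^
    return _wrapfunc(a, 'argmax', axis=axis, out=out, **kwds)
    return bound(*args, **kwds)
ValueError: attempt to get argmax of an empty sequence
```

View pics/top2.png

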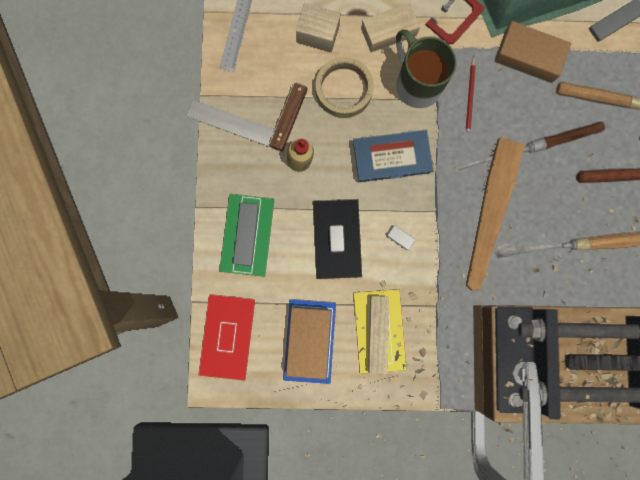

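Cork now lies on blue (310,342) and the eraser is parked on black (337,239). The rest follows.

Run:
```python
from h import *
from rig import bot
carry(bot,(600.3,-331.6,.03),PAD["red"],45,22)
carry(bot,(449.6,-397.8,-.017),PAD["black"],52,28,z=26)
carry(bot,(604.4,-185.6,-.085),PAD["yellow"],52,30)
carry(bot,(600.6,-331.8,.062),PAD["green"],52,28,z=26)
t,s=look(bot,"top3"); print(bot.read_state()["clock"])
show({k:obj(t,k,PAD[p][:2]) for k,p in dict(cork="blue",slip="yellow",wood="green",eraser="red").items()}); show(pads(t,BOX))
```

```text
gripped 21.057551960683295 30.331885814666748
lifted 21.035954581460878
contact at [ 441.01703681 -159.57147322   24.99887115]
clock 23.775
gripped 27.380386033736162 30.876004099845886
lifted 27.179815991755575
contact at [ 600.42492422 -331.66476598   26.71639487]
clock 29.4417
gripped 29.157311711208763 30.305877327919006
lifted 29.394325473831625
contact at [ 454.22160512 -401.17831366   25.0631621 ]
clock 35.15
gripped 27.35716900601963 31.22014045715332
lifted 27.352225154311544
contact at [ 603.94000327 -186.26673425   26.82782703]
clock 40.475
42.4583
{'cork': (array([ 435.5, -289.8], dtype=float32), array([ 60.2, 102.9], dtype=float32), -0.054), 'slip': (array([ 453.6, -400.7], dtype=float32), array([ 30.1, 100.3], dtype=float32), 0.095), 'wood': (array([ 601., -187.], dtype=float32), array([ 28.2, 118.9], dtype=float32), -0.088), 'eraser': (array([ 439.4, -160.1], dtype=float32), array([20.2, 39.9], dtype=float32), -0.096)}
{'red': (array([ 440.5, -160.4], dtype=float32), array([ 72.2, 125.9], dtype=float32), -0.091), 'green': (array([ 603.4, -186.6], dtype=float32), array([ 72.4, 125.4], dtype=float32), -0.092), 'blue': (array([ 436. , -291.5], dtype=float32), array([ 72.7, 126. ], dtype=float32), -0.055), 'yellow': (array([ 453.7, -402.1], dtype=float32), array([ 73.6, 127.2], dtype=float32), 0.093), 'black': (array([ 600.3, -332.6], dtype=float32), array([ 73. , 125.3], dtype=float32), 0.067)}
```

View pics/top3.png

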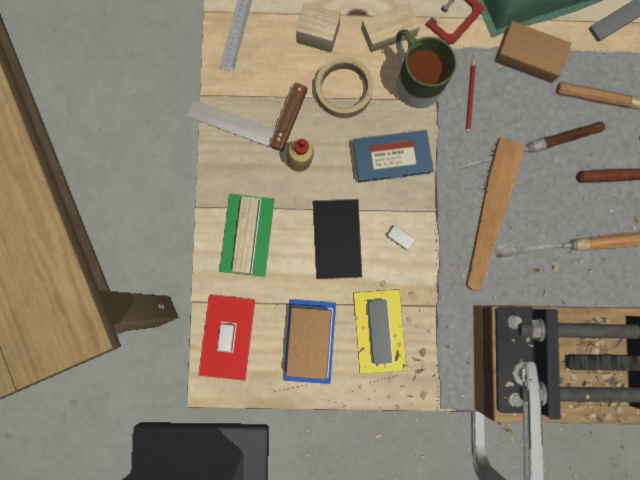

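View pics/top3s.png

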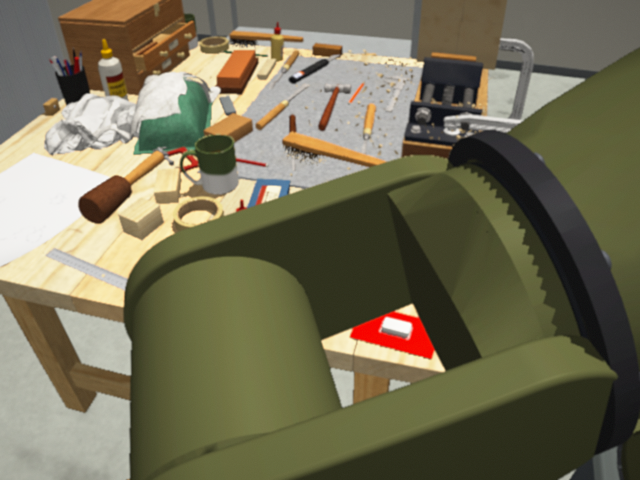

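All four lie on their own pads: wood on green (247,235), eraser on red (227,337), cork on blue (310,342) and slip stone on yellow (379,331). Each is within 3 mm of the pad centre in the same view. The side view is mostly blocked by the arm, but it shows the eraser flat on red. The bottle stands at (300,153), and the arm is clear.

```bash
python3 -c "
from rig import bot
print(bot.finish_job())"
```

```text
the job is handed in; nothing more can be done
None
```

The job is handed in at about 42 s on the robot's clock: the last top view showed each of the four things within 3 mm of its own pad's centre and lined up with it, and the oil bottle standing; the verdict itself was not reported back.

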